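Lock the banding wheel and chase its centre thread

ROBOT

A 6-joint arm with a two-finger parallel gripper is mounted at the origin on the work surface. World frame = base frame: x ahead of the robot, y to its left, z up, the work surface at z = 0. Lengths are in mm, angles in rad, forces in N, time in s.
With the tool pointing down it reaches from about 275 to 1000 mm from the base axis. Payload 8.4 kg.
Tool frame: the origin (TCP) lies between the finger pads; the fingertips stand 22 mm ahead of it and the grasp point (between the pads) lies 3 mm ahead of it; z points along the fingers, y is the line along which they close (so a half turn about z gives the same grasp; the last joint's range is limited). The gripper opens to 85 mm and grips with 20 to 120 N. Pads are 22 mm wide; open, the fingers measure 114 mm over their backs; the gripper's body (76 mm by 85 mm) begins 54 mm behind the grasp point. The pads swing forward as they close: fully open they stand 13 mm farther back than shut.
Start: joints at [-0.002, 0.353, 1.633, -0, 1.155, -0.002], TCP at [625.002, -0, 253.281] pointing down, gripper open.
Joint ranges: [-2.63, 2.63], [-0.92, 2.1], [0.06, 2.66], [-1.3, 4.44], [0, 2.69], [-3.02, 3.02]. Speed limits (rad/s): [2.22, 2.22, 2.79, 3.14, 3.14, 3.14].

INTERFACE

Orientations are given as [roll, pitch, yaw] about the fixed x, y, z axes, in that order (R = Rz(yaw) Ry(pitch) Rx(roll)).
In Python, from rig import r, grab_frame gives the robot as it stands.
- The arm moves only by the shell command python3 -m inch 'ROWS' [FORCE]. ROWS is JSON, a list of rows, each a list of 7 numbers: the turn, a rotation vector about the tool's x, y, z as a fraction of full scale, then the shift along the tool's x, y, z as a fraction of full scale, then the closure, from 0 (fully open) to 1 (shut). In form: [[rx, ry, rz, dx, dy, dz, fingers], ...]. A call has 1 to 8 rows; each row shifts and turns the commanded pose from where the row before left it, along the tool's axes as they then stand; what a row does not reach is not made up. Full scale, the value 1, is 2.5 cm for a shift and pi rad for a turn. A row lasts 1/12 s, in which the tool goes at most 41.7 mm and 7.16 degrees, less where a joint would pass 70% of its speed; a pose out of reach is approached as far as the arm can. A call with a number of a shift or a turn outside -1 to 1 is refused whole. A call with a gripper value outside its range is refused whole. The fingers move at their own pace and stop on an object; FORCE is the grip in N (left out, the last holds). Time passes only in rows, so rows that do not move let the fingers close. It gives the time, the measured TCP pose, the force, the opening and the grip force at its end, in the units of the state.
- r.sense(): the state, without advancing time (a new reading comes with each control period).
- grab_frame(name): name is "scene" or "side" or "wrist"; returns a dict with "pixels" (420x560x3 uint8, red, green, blue), "z_map" (420x560 float32, mm along the optical axis (not along the pixel's ray), 0 where there is no reading), "vertical_fov" (degrees; the focal length in pixels is half the picture's height over the tangent of half this angle, whatever the lens; pixels are square), "cx", "cy" (the principal point, pixels), "cam_to_world" (4x4, takes a point from camera to world coordinates). Camera axes: x right, y down, z forward; pixel columns grow to the right and rows downward; lengths in mm; the calibration is good to about 2 mm. A picture is of the moment at which its call begins.
- r.sign_off(): hands the job in; it is judged then, once.
The state is a dict: "clock": time; "qpos": joint angles; "qvel": joint speeds; "joint_efforts": joint torques, N m; "eef_pos": TCP position; "tcp_rot": TCP orientation; "contact_force": force on the tool from outside, world axes, zero at the start; "wrist_torque": the same for the moment, N m; "opening": opening from 0.0 (shut) to 1.0 (fully open); "grasp_force": force on a finger pad.
Only numpy, scipy, OpenCV 4.12 (cv2) and the standard library are available. Lean on these libraries where they do the work, as an engineer would, in place of code of your own. Each camera call takes 0.05 s, during which the arm holds its last target. There are 200 camera calls.

TASK

Slide the steel locking key with the red handle, tip first, through the blue guide on the foot of the banding wheel until it comes up hard against the hidden stop under the head, so the wheel is locked. Then chase the thread with the T-handled tap standing in the wheel's centre: turn it half a turn clockwise (seen from above), a quarter turn back, and half a turn clockwise again, so that it ends three quarters of a turn further in than it began. Leave key and tap in place and do not disturb the other things on the bench.

Things in the scene. Friction and masses are not known exactly. Their poses are not given: they have to be found in the camera images.
- wheel: Fixed foot of a dark iron banding wheel (potter's turntable), bolted down. Origin on the bench at the wheel's axis, z up. The round head over it is 190 mm across, its top 47 mm above the bench, with a steel boss 40 mm across up to 71 mm. A blue key guide stands on an arm of the foot in the +y direction of this frame; the key goes in along -y, level.
- guide_mouth (a point): Mouth of the guide (wheel frame 0, 122, 27 mm), axes as the wheel. A straight tunnel 23 mm wide, floor 20 mm and roof 34 mm above the bench (roof top 40 mm), runs along y from 122 in to 96 mm. In front of it the floor reaches out to y = 142 mm between cheeks 34 mm high that flare out to y = 140 mm. Heights are above the bench.
- key_stop (a point): The hidden stop under the head (wheel frame 0, 55, 25 mm), axes as the wheel: end of a pocket in the head as wide as the tunnel, y = 90 to 55 mm, its top 37 mm above the bench. The key is home when its tip touches here: then key_grip is at 0, 137, 60 mm in the wheel frame.
- wheel_head (a joint): Turn of the head on its foot, rad, counter-clockwise from above positive; starts at 0, with its pocket in line with the guide. It spins freely (0.03 N m) until the key is home; then it has under 0.08 rad of play
- key_grip (a point): Grip of the loose locking key (about 0.2 kg): steel bar 20 mm wide (x), 10 thick, from y = +25 to -71 mm, then a nose 13 by 6 mm to y = -82; upright red handle 14 mm wide (x), 20 long (y), 10 to 58 mm above the underside. This point is in the handle, 40 mm above the underside; z up, -y to the tip. Starts flat on the bench, tip roughly to the robot's right.
- key_tip (a point): End of the key's nose, 82 mm from key_grip along -y and 5 mm above the key's underside; axes as key_grip
- tap_grip (a point): Centre of the tap's T-handle, on the wheel's axis, about 124 mm above the bench: an aluminium bar 74 mm long (its x), 14 wide (its y), 20 high; shank under it 15 mm thick, with a 22 mm collar up to 114 mm. x runs along the bar to its yellow end, z up. It sinks 3 mm a turn.
- tap_end (a point): Point on the bar near its yellow end, 35 mm from tap_grip along the bar
- tap (a joint): Turn of the tap in the head, rad, clockwise from above (further in) positive; starts anywhere from -0.6 to 0.6; it may turn from -1.2 to 7. About 0.14 N m of thread friction holds it where it is left
- stamp: Bystander: plain wooden stamp, upright cylinder 32 mm across, 55 mm tall; origin at its underside. Leave alone
- squeeze: Bystander: white squeeze bottle with red cap, 54 mm across, 130 mm tall; origin at its underside. Leave alone
- jar: Bystander: small glass jar with blue lid, 52 mm across, 55 mm tall; origin at its underside. Leave alone
- cup: Bystander: pink mug, 84 mm across, 70 mm tall; origin at its underside. Leave alone
- bowl: Bystander: blue bowl, 110 mm across, 45 mm tall; origin at its underside. Leave alone
- spare_nut: Bystander: brass ring nut, 40 mm across, 16 mm tall; origin at its underside. Leave alone
- driver: Bystander: screwdriver lying flat; origin at its underside. Leave alone
- key: The same key as a whole; origin on its underside, straight below key_grip; axes as key_grip
There are look-alikes about, which are no part of the job. Leave any turquoise look-alike of the wheel alone. There is more than one size of the key; the job needs the larger.

How it is judged:
By the outcome, as a careful person would: the job done as asked, in the order asked, and still so for the second after the job is handed in, with the robot touching nothing.
It also fails if it takes over 72 s, if anything falls off the work surface, if the arm or the gripper's body presses on something with over 40 N, if the wrist force passes 120 N, or if a joint passes its speed limit or range.

## Working session

There is one attempt and no reset: what is moved stays moved. The work goes in short steps, Python scripts to look and compute and a shell command to move; the robot and the scene stay as the last step left them, time stands still between calls to the robot, and variables do not carry over. Pictures are saved under pics/ and viewed, at most 13 in all, crops included, and the job is handed in when it is done.

```bash
ls; mkdir -p pics; cat > h.py <<'E'
import numpy as np, cv2
from rig import r, grab_frame
def f_of(F): return F["pixels"].shape[0]/2/np.tan(np.radians(F["vertical_fov"])/2)
def cloud(F):
    z=F["z_map"]; f=f_of(F); v,u=np.indices(z.shape)
    P=np.stack([(u-F["cx"])/f*z,(v-F["cy"])/f*z,z,np.ones_like(z)],-1)
    return (P@np.array(F["cam_to_world"]).T)[...,:3]
def on_plane(F,u,v,h):
    f=f_of(F); T=np.array(F["cam_to_world"]); d=T[:3,:3]@np.array([(u-F["cx"])/f,(v-F["cy"])/f,1]); o=T[:3,3]
    return o+d*(h-o[2])/d[2]
def proj(F,p):
    T=np.linalg.inv(np.array(F["cam_to_world"])); c=T[:3,:3]@np.array(p)+T[:3,3]; f=f_of(F)
    return F["cx"]+f*c[0]/c[2],F["cy"]+f*c[1]/c[2]
def save(F,n): cv2.imwrite(f"pics/{n}.png",np.ascontiguousarray(F["pixels"][...,::-1]))
E
python3 - <<'E'
from h import *
import pickle
for n in ("scene","side"):
    F=grab_frame(n); save(F,n+"0"); pickle.dump(F,open(n+"0.pkl","wb"))
    print(n,np.round(F["cam_to_world"],3).tolist(),F["vertical_fov"])
s=r.sense();print(s)
E
```

```text
pics
scene [[0.692, 0.37, -0.62, 1212.67], [0.722, -0.379, 0.579, -606.951], [-0.021, -0.848, -0.53, 665.111], [0.0, 0.0, 0.0, 1.0]] 57.49834242069336
side [[-0.992, -0.077, 0.096, 427.075], [-0.122, 0.703, -0.701, 800.639], [-0.014, -0.707, -0.707, 914.842], [0.0, 0.0, 0.0, 1.0]] 48.08894935923392
{'clock': 0.1, 'qpos': array([-2.38010407e-03,  3.53623475e-01,  1.63409414e+00, -5.07879392e-06,
        1.15520417e+00, -2.40294142e-03]), 'qvel': array([-9.58363295e-04, -2.56240324e-03, -4.00177530e-03, -7.64814473e-04,
        9.51183839e-05,  2.08327396e-03]), 'joint_efforts': array([ 4.27485766e-04, -6.06356549e+01, -3.42817569e+01, -7.40920814e-05,
        3.91241178e-03, -4.99377973e-05]), 'eef_pos': array([6.24577035e+02, 1.19529683e-02, 2.52594183e+02]), 'tcp_rot': array([-3.14026351e+00,  1.44990982e-06,  1.57082122e+00]), 'contact_force': array([ 0.36532349, -0.24376879,  0.08214626]), 'wrist_torque': array([-0.04593522,  0.03933307,  0.03522799]), 'grasp_force': 0.0, 'opening': 0.9983596910740663}
```

View pics/scene0.png

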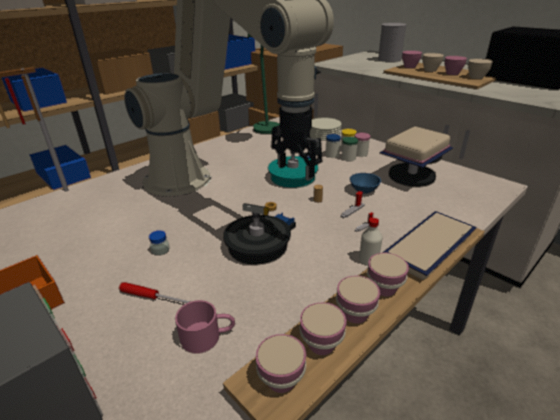

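View pics/side0.png

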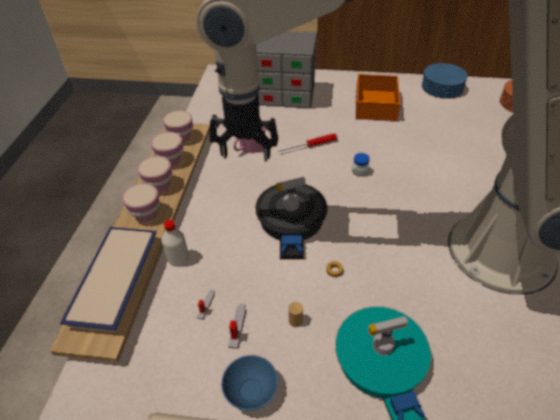

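The side view shows:
- **Black wheel:** head about (292,208), blue guide (291,245), tap bar with its yellow end at (278,187).
- **Turquoise look-alike:** (383,350).
- **Red-handled keys:** A at (204,303), B at (236,325), which looks larger.
- **Other red things:** bottle cap (170,226) and driver (322,141).

Next I'll measure these and check the choice in a close crop.

```bash
cat > m.py <<'E'
from h import *
import pickle
Fs=pickle.load(open("side0.pkl","rb")); Fc=pickle.load(open("scene0.pkl","rb"))
for nm,F in (("side",Fs),("scene",Fc)):
    C=cloud(F); hsv=cv2.cvtColor(F["pixels"],cv2.COLOR_RGB2HSV)
    H,S,V=[hsv[...,i].astype(int) for i in range(3)]
    X,Y,Z=C[...,0],C[...,1],C[...,2]
    ws=(X>280)&(X<900)&(Y>-350)&(Y<450)&(Z<150)&(Z>-10)
    masks={"red":((H<8)|(H>172))&(S>150)&(V>70),"blue":(H>102)&(H<125)&(S>130),"yellow":(H>17)&(H<32)&(S>140)&(V>80)}
    for k,m in masks.items():
        m=(m&ws).astype(np.uint8); n,l,st,ce=cv2.connectedComponentsWithStats(m)
        for i in range(1,n):
            if st[i,4]>12:
                q=C[l==i]; print(nm,k,ce[i].round(),st[i,4],"med",np.median(q,0).round(),"lo",np.percentile(q,3,0).round(),"hi",np.percentile(q,97,0).round())
    # bar keys: low points above the bench around keys
    for nmk,(a,b,c,d) in {"A":(185,280,222,325),"B":(218,295,255,355)}.items():
        if nm!="side":break
        m=np.zeros(Z.shape,bool); m[b:d,a:c]=True
        m&=(Z>5)&(Z<80); q=C[m]; mu=q[:,:2].mean(0); w,v=np.linalg.eigh(np.cov((q[:,:2]-mu).T)); t=(q[:,:2]-mu)@v
        print("key",nmk,m.sum(),mu.round(),v[:,1].round(3),"len",(t.max(0)-t.min(0)).round(),"zmax",q[:,2].max().round())
    hd=(abs(Z-47)<5)&(X>400)&(X<700)&(Y>-150)&(Y<150)&(V<90)
    if hd.sum()>50:
        q=C[hd]; (c,rad)=cv2.minEnclosingCircle(np.float32(q[:,:2])); print("head",hd.sum(),c,rad)
    tp=(Z>112)&(Z<140)&(X>400)&(X<700)&(Y>-150)&(Y<150)
    print("tap pts",tp.sum(),C[tp].mean(0) if tp.any() else "")
cv2.imwrite("pics/keys.png",cv2.resize(np.ascontiguousarray(Fs["pixels"][180:360,170:330,::-1]),None,fx=3.3,fy=3.3,interpolation=2))
E
python3 m.py
```

```text
side red [169. 224.] 109 med [789. 116. 131.] lo [779.  23.  41.] hi [840. 124. 134.]
side red [201. 306.] 46 med [691. 259.  35.] lo [689. 252.  17.] hi [695. 262.  47.]
side red [233. 329.] 98 med [608. 316.  55.] lo [603. 303.  23.] hi [614. 319.  62.]
side blue [361. 159.] 132 med [ 351. -255.   56.] lo [ 335. -278.   48.] hi [ 369. -241.   60.]
side blue [291. 242.] 282 med [516.  57.  40.] lo [493.  34.  22.] hi [540.  80.  44.]
side blue [394. 403.] 59 med [283. 425.  41.] lo [280. 415.  32.] hi [288. 437.  44.]
side yellow [279. 186.] 19 med [557. -38. 134.] lo [552. -41. 125.] hi [561. -34. 137.]
side yellow [334. 268.] 116 med [408. 110.  16.] lo [392.  92.   9.] hi [423. 126.  19.]
side yellow [372. 329.] 58 med [333. 334. 135.] lo [327. 325. 124.] hi [339. 337. 138.]
key A 279 [692. 240.] [-0.005  1.   ] len [102. 110.] zmax 47.0
key B 506 [609. 290.] [-0.034  0.999] len [ 92. 143.] zmax 63.0
head 2341 (526.8372802734375, -37.49271011352539) 106.7680892944336
tap pts 277 [530.59164196 -51.87374297 129.39026201]
scene red [359. 197.] 57 med [617. 303.  43.] lo [567. 295.  14.] hi [619. 380.  59.]
scene red [373. 220.] 79 med [792. 109. 128.] lo [695.  98.  29.] hi [803. 256. 131.]
scene blue [369. 189.] 18 med [596. 389.  31.] lo [587. 376.  23.] hi [608. 401.  41.]
scene blue [285. 219.] 75 med [535.  55.  38.] lo [502.  42.  21.] hi [543.  75.  42.]
scene blue [157. 237.] 156 med [ 360. -269.   54.] lo [ 337. -287.   44.] hi [ 374. -249.   56.]
scene yellow [271. 206.] 50 med [412. 106.  14.] lo [396.  88.   3.] hi [431. 119.  17.]
head 1924 (531.690673828125, -55.92420959472656) 97.72772979736328
tap pts 229 [535.24007439 -60.92598241 126.42742684]
```

View pics/keys.png

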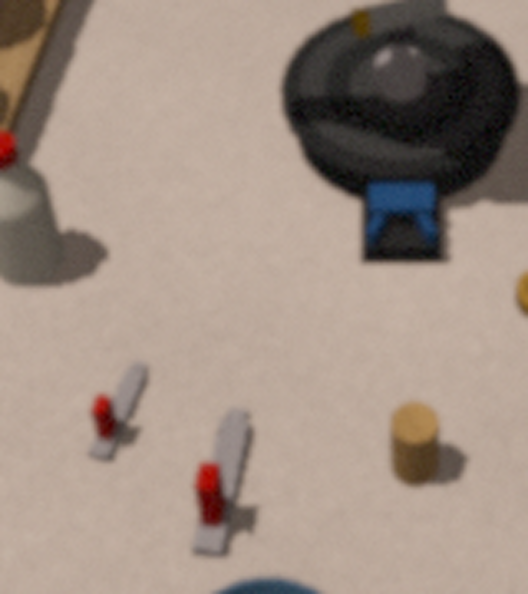

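B is the larger key: its handle top is about 60 mm up against A's 47 mm, and its tip points toward the wheel. In the crop B is at (210,490) and A at (105,420), with the black wheel's guide at (402,210). I'll take the wrist view from the current pose first, for the wheel.

```bash
python3 -m inch '[[0,0,0,-0.5,-1,-0.8,0],[0,0,0,-0.5,-1,-0.8,0],[0,0,0,-0.5,-1,-0.8,0],[0,0,0,-0.5,0,-0.8,0],[0,0,0,0,0,0,0],[0,0,0,0,0,0,0]]' 
python3 - <<'E'
from h import *
import pickle
F=grab_frame("wrist"); save(F,"wrist1"); pickle.dump(F,open("wrist1.pkl","wb"))
print(np.round(F["cam_to_world"],3).tolist(),F["vertical_fov"]); s=r.sense(); print(s["eef_pos"],s["qpos"])
E
```

```text
clock: 0.6
eef_pos: [550.3, -50.5, 334.3]
tcp_rot: [3.139, 0.0, 1.57]
contact_force: [0.1, 0.1, -0.6]
opening: 1.0
grasp_force: 0.0
[[1.0, -0.002, 0.002, 550.15], [-0.002, -0.964, -0.265, 15.12], [0.002, 0.265, -0.964, 455.375], [0.0, 0.0, 0.0, 1.0]] 71.78202717156894
[550.02683328 -50.03018651 333.09503976] [-9.35411010e-02  1.70548905e-01  1.69607491e+00  2.07511394e-04
  1.27465125e+00 -9.29521640e-02]
```

View pics/wrist1.png

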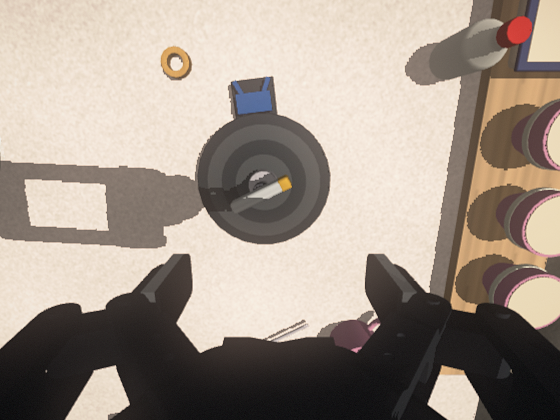

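The wrist view shows the black head at (263,178), its blue guide at (254,98), and the tap bar from (234,208) to its yellow end at (286,184). The brass nut is at (176,62).

```bash
python3 - <<'E'
from h import *
import pickle
F=pickle.load(open("wrist1.pkl","rb")); C=cloud(F); X,Y,Z=[C[...,i] for i in range(3)]
hsv=cv2.cvtColor(F["pixels"],cv2.COLOR_RGB2HSV).astype(int); H,S,V=hsv[...,0],hsv[...,1],hsv[...,2]
print("bench",np.median(Z[100:200,340:420]))
win=np.zeros(Z.shape,bool); win[60:260,180:345]=1
m=win&(abs(Z-47)<5)&~((H>100)&(H<128)&(S>120)); 
n,l,st,ce=cv2.connectedComponentsWithStats(m.astype(np.uint8)); i=1+np.argmax(st[1:,4])
ct=max(cv2.findContours((l==i).astype(np.uint8),cv2.RETR_EXTERNAL,cv2.CHAIN_APPROX_NONE)[0],key=len)[:,0]
P=np.array([on_plane(F,u,v,47)[:2] for u,v in ct])
print("head",[np.round(a,1) for a in cv2.fitEllipse(np.float32(P))],np.median(Z[l==i]))
m=win&(Z>62)&(Z<80);print("boss",C[m].mean(0),m.sum())
b=win&(H>100)&(H<128)&(S>120)&(abs(Z-40)<4); P=np.array([on_plane(F,u,v,40)[:2] for v,u in np.argwhere(b)])
print("guide roof",cv2.minAreaRect(np.float32(P)),b.sum(),np.median(Z[b]))
m=win&(Z>122); P=np.array([on_plane(F,u,v,np.median(Z[m]))[:2] for v,u in np.argwhere(m)])
print("bar",m.sum(),np.median(Z[m]),cv2.minAreaRect(np.float32(P)))
y=win&(H>12)&(H<32)&(S>150)&(Z>115); print("yel",np.median(C[y],0),y.sum())
E
```

```text
bench 0.6502004499593568
head [array([530.4, -57.8]), array([187.2, 187.6]), np.float64(2.4)] 48.18528303438427
boss [527.58127149 -48.29074527  71.36162597] 302Traceback (most recent call last):
  File "<stdin>", line 14, in <module>
cv2.error: OpenCV(4.12.0) /io/opencv/modules/imgproc/src/convhull.cpp:143: error: (-215:Assertion failed) total >= 0 && (depth == CV_32F || depth == CV_32S) in function 'convexHull'
```

```bash
python3 -m inch '[[0,0,0,1,0.4,0,0],[0,0,0,1,0.4,0,0],[0,0,0,1,0.4,0,0],[0,0,0,1,0.4,0,0],[0,0,0,1,0.4,0,0],[0,0,0,1,0.2,0,0],[0,0,0,1,0.2,0,0],[0,0,0,1,0.2,0,0]]'; python3 -m inch '[[0,0,0,1,0,1,0],[0,0,0,1,0,1,0],[0,0,0,1,0,1,0],[0,0,0,0.6,0,1,0],[0,0,0,0,0,0,0],[0,0,0,0,0,0,0]]'
python3 - <<'E'
from h import *
import pickle
F=grab_frame("wrist"); save(F,"wrist2"); pickle.dump(F,open("wrist2.pkl","wb"))
print(np.round(F["cam_to_world"],3).tolist()); s=r.sense(); print(s["eef_pos"],s["qpos"])
E
```

```text
clock: 1.32
eef_pos: [614.7, 152.0, 331.1]
tcp_rot: [-3.139, 0.001, 1.572]
contact_force: [0.3, -1.1, -0.4]
opening: 0.999
grasp_force: 0.0
clock: 1.82
eef_pos: [613.4, 240.7, 230.1]
tcp_rot: [-3.136, 0.002, 1.573]
contact_force: [1.6, -0.0, 0.9]
opening: 1.0
grasp_force: 0.0
[[1.0, 0.003, -0.005, 613.879], [0.002, -0.964, -0.267, 306.552], [-0.005, 0.267, -0.964, 351.054], [0.0, 0.0, 0.0, 1.0]]
[614.50625649 240.21000514 232.0877502 ] [ 3.70488310e-01  4.26748933e-01  1.57200161e+00 -2.83346157e-04
  1.14534642e+00  3.69385356e-01]
```

View pics/wrist2.png

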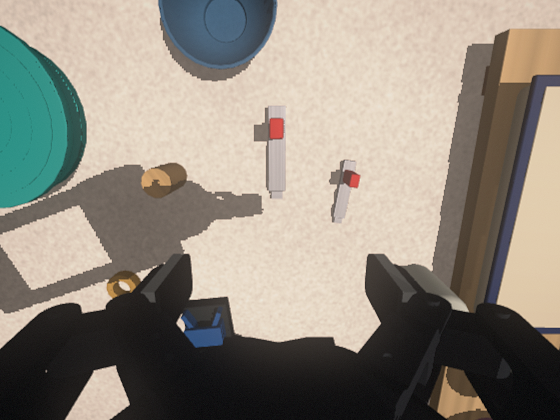

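The big key is at (277,150): red handle (276,128), nose down at (277,197), nearly straight along -y. The small key is at (347,190), and the guide is at (205,325).

```bash
python3 - <<'E'
from h import *
import pickle
def show(tag,F,m,h):
    n,l,st,ce=cv2.connectedComponentsWithStats(m.astype(np.uint8)); i=1+np.argmax(st[1:,4])
    P=np.array([on_plane(F,u,v,h)[:2] for v,u in np.argwhere(l==i)])
    print(tag,st[i,4],cv2.boxPoints(cv2.minAreaRect(np.float32(P))).round(1).tolist(),"c",np.round(cv2.minAreaRect(np.float32(P))[0],1))
    return P
def prep(n):
    F=pickle.load(open(n,"rb")); C=cloud(F); hsv=cv2.cvtColor(F["pixels"],cv2.COLOR_RGB2HSV).astype(int)
    return F,C,hsv[...,0],hsv[...,1],hsv[...,2]
F,C,H,S,V=prep("wrist1.pkl"); Z=C[...,2]
win=np.zeros(Z.shape,bool); win[60:260,180:345]=1
b=win&(H>100)&(H<128)&(S>100); print("blue z",np.percentile(Z[b],[5,50,95]))
show("roof",F,b&(Z>36)&(V>60),40)
show("bar",F,win&(Z>122),134); 
y=win&(H>12)&(H<32)&(S>130)&(Z>110); print("yel",np.median(C[y],0),y.sum())
arm=win&(Z>15)&(Z<25);print("arm",arm.sum(),C[arm].mean(0))
F,C,H,S,V=prep("wrist2.pkl"); Z=C[...,2]
win=np.zeros(Z.shape,bool); win[95:205,250:300]=1
print("bench",np.median(Z[40:90,290:400]))
red=win&((H<8)|(H>172))&(S>150)
show("handle top",F,red&(Z>52),58); print(np.median(Z[red&(Z>52)]))
bar=win&(Z>6)&(Z<14)&~red&(V>90); show("bar",F,bar,10); q=C[bar]
print("bar z",np.median(q[:,2]),"ends",q[:,1].min(),q[:,1].max())
mid=[(y0,q[abs(q[:,1]-y0)<3,0].mean().round(1)) for y0 in (250,265,280)]; print(mid)
E
```

```text
blue z [34.74892964 40.61781103 42.00223296]
roof 640 [[493.5, 60.099998474121094], [496.5, 35.70000076293945], [541.9000244140625, 41.400001525878906], [538.7999877929688, 65.80000305175781]] c [517.7  50.8]
bar 861 [[493.79998779296875, -66.19999694824219], [501.1000061035156, -80.69999694824219], [567.4000244140625, -47.400001525878906], [560.0999755859375, -32.900001525878906]] c [530.6 -56.8]
yel [557.2678183  -42.48826935 134.82337571] 146
arm 748 [504.84803139  70.05450065  19.97599581]
bench 0.5763743956894984
handle top 251 [[604.2000122070312, 315.70001220703125], [604.2000122070312, 297.79998779296875], [616.0, 297.8999938964844], [616.0, 315.70001220703125]] c [610.1 306.8]
58.40445828735932
bar 1284 [[600.0, 330.8999938964844], [600.7999877929688, 224.6999969482422], [620.2999877929688, 224.89999389648438], [619.5, 331.1000061035156]] c [610.2 277.9]
bar z 10.589918133584689 ends 224.20822208887938 331.0140631465978
[(250, np.float64(610.7)), (265, np.float64(610.8)), (280, np.float64(610.6))]
```

```bash
python3 -m inch '[[0,0,0,0.9,-0.17,0.4,0],[0,0,0,0.9,0,0.8,0],[0,0,0,0.86,0,1,0],[0,0,0,0,0,1,0],[0,0,0,0,0,1,0],[0,0,0,0,0,1,0],[0,0,0,0,0,0.8,0],[0,0,0,0,0,0,0]]'; python3 -m inch '[[0,0,0,0,0,0,0]]'
python3 - <<'E'
from h import *
s=r.sense(); print(s["eef_pos"],s["tcp_rot"],s["contact_force"])
E
```

```text
clock: 2.53
eef_pos: [609.5, 304.8, 80.4]
tcp_rot: [-3.137, 0.002, 1.57]
contact_force: [-1.0, -0.6, -0.7]
opening: 1.002
grasp_force: 0.0
clock: 2.62
eef_pos: [611.2, 305.7, 83.7]
tcp_rot: [-3.141, 0.0, 1.57]
contact_force: [1.2, 0.4, 0.4]
opening: 0.996
grasp_force: 0.0
[611.16667101 305.74830785  83.72539227] [-3.14117058e+00  3.68487343e-04  1.56994695e+00] [1.23879695 0.37424297 0.42283376]
```

```bash
python3 -m inch '[[0,0,0,0.04,0,0.8,0],[0,0,0,0,0,0.8,0],[0,0,0,0,0,0,0],[0,0,0,0,0,0,1],[0,0,0,0,0,0,1],[0,0,0,0,0,0,1],[0,0,0,0,0,0,1],[0,0,0,0,0,0,1]]' 80; python3 -m inch '[[0,0,0,0,0,0,1],[0,0,0,0,0,0,1],[0,0,0,0,0,0,1],[0,0,0,0,0,0,1]]'
```

```text
clock: 3.28
eef_pos: [611.3, 307.8, 44.5]
tcp_rot: [3.14, -0.001, 1.571]
contact_force: [0.4, -0.2, -0.1]
opening: 0.301
grasp_force: 0.0
clock: 3.62
eef_pos: [611.1, 307.7, 44.0]
tcp_rot: [3.141, -0.0, 1.571]
contact_force: [-1.0, -1.2, 6.1]
opening: 0.15
grasp_force: 78.1
```

```bash
python3 -m inch '[[0,0,0,0,0,-0.4,1],[0,0,0,0,0,-0.8,1],[0,0,0,0,0,-1,1],[0,0,0,0,0,-1,1],[0,0,0,-0.8,-0.7,0,1],[0,0,0,-0.8,-0.7,0,1],[0,0,0,-0.8,-0.8,0,1],[0,0,0,-0.8,-0.8,0,1]]'; python3 -m inch '[[0,0,0,-0.8,-0.7,0,1],[0,0,0,-0.8,-0.7,0,1],[0,0,-0.02,0,0,0,1],[0,0,-0.0185,0,0,0,1],[0,0,0,0,0,0,1],[0,0,0,0,0,0,1],[0,0,0,0,0,0,1]]'
python3 - <<'E'
from h import *
import pickle
for n in ("wrist","side"):
    F=grab_frame(n); save(F,n+"3"); pickle.dump(F,open(n+"3.pkl","wb"))
s=r.sense(); print(s["eef_pos"],s["tcp_rot"],s["qpos"],s["opening"])
E
```

```text
clock: 4.28
eef_pos: [534.7, 226.7, 123.6]
tcp_rot: [-3.142, -0.0, 1.571]
contact_force: [-0.2, 0.5, -2.4]
opening: 0.158
grasp_force: 78.1
clock: 4.87
eef_pos: [500.9, 187.7, 123.5]
tcp_rot: [3.141, -0.0, 1.69]
contact_force: [-0.4, 0.3, -2.2]
opening: 0.152
grasp_force: 78.2
[500.81368053 187.68856339 123.28013416] [-3.14148077e+00  5.19268673e-06  1.69078694e+00] [3.55749310e-01 3.79781379e-01 1.93452160e+00 2.86413753e-05
 8.27399673e-01 2.35739309e-01] 0.1508764877795043
```

View pics/wrist3.png

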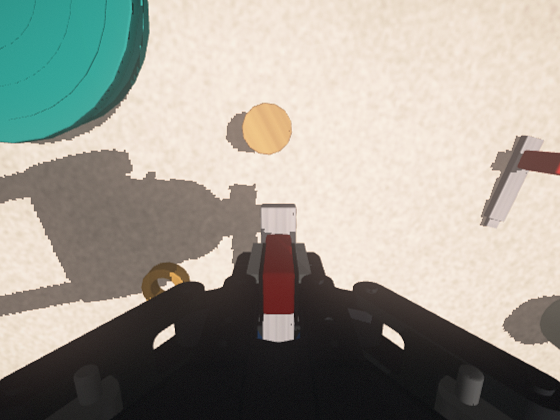

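View pics/side3.png

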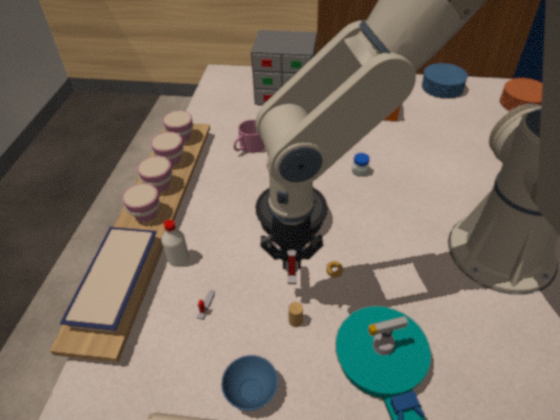

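The wrist view shows the key straight in the pads: tail (278,215), handle (279,285), front bar (278,325), and the stamp behind it at (267,128). The side view shows the tool in front of the wheel. Before lowering I'll check that the key is level and clear of the stamp.

```bash
python3 - <<'E'
from h import *
import pickle
F=pickle.load(open("wrist3.pkl","rb")); C=cloud(F)
for t,(a,b,c,d) in {"tail":(210,232,268,290),"tailrear":(210,216,268,290),"front":(318,336,268,288),"stamp":(110,146,250,285)}.items():
    q=C[a:b,c:d].reshape(-1,3); print(t,np.median(q,0).round(1),q.min(0).round(),q.max(0).round())
E
```

```text
tail [498.9 204.2  90.1] [492. 197.  88.] [506. 211.  92.]
tailrear [498.3 208.7  90.2] [492. 207.  88.] [504. 211.  92.]
front [506.4 135.7  90.1] [493. 128.  89.] [513. 253. 245.]
stamp [485.9 253.1  55.6] [474. 241.  -1.] [498. 268. 245.]
```

```bash
python3 -m inch '[[0,0,0,0,0,0.6,1],[0,0,0,0,0,0.8,1],[0,0,0,0,0,0.6,1],[0,0,0,0,0,0.32,1],[0,0,0,0,0,0,1],[0,0,0,0,0,0,1],[0,0,0,0,0,0,1]]'
python3 -c "
from h import *
F=grab_frame('wrist');C=cloud(F);s=r.sense();print(s['eef_pos'],s['contact_force'],np.median(C[210:232,268:290].reshape(-1,3),0))
F=grab_frame('side');save(F,'side4')"
```

```text
clock: 5.55
eef_pos: [501.3, 187.8, 66.0]
tcp_rot: [3.141, -0.0, 1.692]
contact_force: [0.9, 0.6, -1.0]
opening: 0.147
grasp_force: 78.3
[501.42579502 187.78256346  66.16521991] [ 0.10805391  0.28146893 -1.2686904 ] [499.26298928 204.20042401  32.61423377]
```

```bash
python3 -m inch '[[0,0,0,-0.4,0,0,1],[0,0,0,-0.4,0,0,1],[0,0,0,-0.4,0,0,1],[0,0,0,-0.4,0,0,1],[0,0,0,-0.4,0,0,1],[0,0,0,0,0,0,1],[0,0,0,0,0,0,1]]'; python3 -m inch '[[0,0,0,-0.2,0,0,1],[0,0,0,-0.2,0,0,1],[0,0,0,-0.2,0,0,1],[0,0,0,-0.2,0,0,1],[0,0,0,0,0,0,1]]'
```

```text
clock: 6.23
eef_pos: [506.9, 137.0, 65.3]
tcp_rot: [-3.142, -0.0, 1.69]
contact_force: [1.7, 0.4, -2.0]
opening: 0.157
grasp_force: 78.3
clock: 6.65
eef_pos: [509.2, 117.2, 65.2]
tcp_rot: [-3.141, 0.0, 1.692]
contact_force: [0.3, 0.6, -1.4]
opening: 0.158
grasp_force: 78.3
```

```bash
python3 -m inch '[[0,0,0,-0.2,0,0,1],[0,0,0,-0.2,0,0,1],[0,0,0,-0.2,0,0,1],[0,0,0,-0.2,0,0,1],[0,0,0,-0.2,0,0,1],[0,0,0,0,0,0,1]]'; python3 -m inch '[[0,0,0,-0.12,0,0.02,1],[0,0,0,-0.12,0,0.02,1],[0,0,0,0,0,0,1]]'
```

```text
clock: 7.15
eef_pos: [512.3, 92.3, 65.3]
tcp_rot: [-3.142, 0.0, 1.691]
contact_force: [-0.3, 0.8, -2.2]
opening: 0.153
grasp_force: 78.3
clock: 7.4
eef_pos: [512.9, 86.8, 64.2]
tcp_rot: [-3.141, 0.0, 1.692]
contact_force: [0.0, 0.1, -1.7]
opening: 0.155
grasp_force: 78.3
```

About 8 mm to go, so I'll press on in small steps and watch the force.

```bash
python3 -m inch '[[0,0,0,-0.1,0,0,1],[0,0,0,-0.1,0,0,1],[0,0,0,0,0,0,1]]'; python3 -m inch '[[0,0,0,-0.06,0,0,1],[0,0,0,-0.04,0,0,1],[0,0,0,0,0,0,1]]';
```

```text
clock: 7.65
eef_pos: [513.6, 82.0, 64.3]
tcp_rot: [-3.142, 0.0, 1.692]
contact_force: [0.6, 0.2, -1.4]
opening: 0.154
grasp_force: 78.3
clock: 7.9
eef_pos: [513.9, 79.7, 64.3]
tcp_rot: [3.142, 0.0, 1.692]
contact_force: [0.6, -0.3, -1.1]
opening: 0.154
grasp_force: 78.3
```

```bash
python3 -m inch '[[0,0,0,-0.04,0,0,1],[0,0,0,0,0,0,1]]'; 
```

```text
clock: 8.07
eef_pos: [514.0, 79.3, 64.4]
tcp_rot: [3.141, -0.001, 1.691]
contact_force: [-1.0, 3.3, -0.5]
opening: 0.151
grasp_force: 78.6
```

```bash
python3 -m inch '[[0,0,0,-0.04,0,0,1],[0,0,0,-0.04,0,0,1],[0,0,0,0,0,0,1]]';python3 -m inch '[[0,0,0,-0.04,0,0,1],[0,0,0,0,0,0,1]]' 
```

```text
clock: 8.32
eef_pos: [514.6, 78.9, 64.8]
tcp_rot: [3.14, -0.003, 1.69]
contact_force: [-2.0, 16.9, 2.7]
opening: 0.149
grasp_force: 79.0
clock: 8.48
eef_pos: [514.8, 78.7, 65.0]
tcp_rot: [3.14, -0.004, 1.69]
contact_force: [-3.4, 23.5, 4.0]
opening: 0.154
grasp_force: 79.2
```

```bash
python3 -m inch '[[0,0,0,0.05,0,0.02,1],[0,0,0,0.03,0,0.01,1],[0,0,0,0,0,0,1]]';python3 -m inch '[[0,0,0,0,0,0,0.7],[0,0,0,0,0,0,0.5],[0,0,0,0,0,0,0.5],[0,0,0,0,0,0,0.5],[0,0,0,0,0,0,0.5],[0,0,0,0,0,0,0.5]]';  python3 -m inch '[[0,0,0,0,0,-0.4,0.5],[0,0,0,0,0,-0.8,0.5],[0,0,0,0,0,-1,0.5],[0,0,0,0,0,-1,0.5],[0,0,0,0,0,-1,0],[0,0,0,0,0,-1,0],[0,0,0,0,0,-1,0],[0,0,0,0,0,0,0]]'
python3 - <<'E'
from h import *
import pickle
F=grab_frame("wrist"); save(F,"wrist5"); pickle.dump(F,open("wrist5.pkl","wb"));C=cloud(F);Z=C[...,2]
s=r.sense(); print(s["eef_pos"],s["tcp_rot"],s["qpos"])
hsv=cv2.cvtColor(F["pixels"],cv2.COLOR_RGB2HSV).astype(int)
m=((hsv[...,0]<8)|(hsv[...,0]>172))&(hsv[...,1]>150)&(abs(C[...,0]-514)<40)&(abs(C[...,1]-78)<40)
t=m&(Z>72); print(m.sum(),np.median(C[t],0),cv2.minAreaRect(np.float32([on_plane(F,u,v,78)[:2] for v,u in np.argwhere(t)])))
E
```

```text
clock: 8.73
eef_pos: [514.6, 79.2, 64.0]
tcp_rot: [3.14, -0.002, 1.691]
contact_force: [-1.8, 11.0, 4.0]
opening: 0.153
grasp_force: 79.0
clock: 9.23
eef_pos: [514.1, 77.6, 63.5]
tcp_rot: [-3.142, 0.0, 1.692]
contact_force: [0.4, -0.3, 0.8]
opening: 0.502
grasp_force: 0.0
clock: 9.9
eef_pos: [516.5, 78.1, 224.0]
tcp_rot: [3.134, -0.0, 1.692]
contact_force: [1.4, 0.4, 0.0]
opening: 1.0
grasp_force: 0.0
[515.68044727  78.00234188 221.82611688] [ 3.13591435e+00 -1.09734009e-04  1.69173679e+00] [ 1.47271383e-01  2.24725034e-01  1.88856435e+00 -4.66359252e-05
  1.02262404e+00  2.63554178e-02]
116 [513.85403168  84.71865543  78.4327619 ] ((514.1621704101562, 83.94007873535156), (12.273547172546387, 9.639618873596191), 6.802934169769287)
```

View pics/wrist5.png

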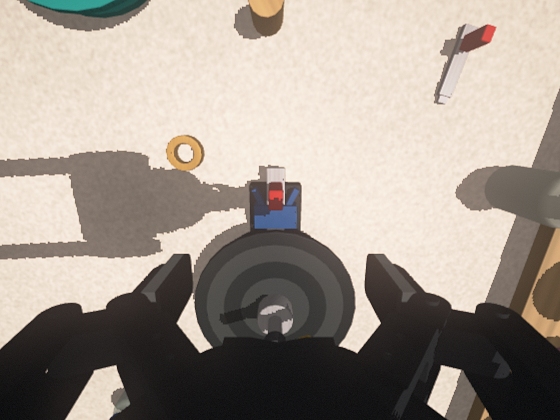

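The key's handle sits at the guide with its top at 78 mm and far edge near y 89, which means it is home: the stop was felt at 23 N at the predicted place. Next is the tap: move above it, then pre-turn the tool anticlockwise so the whole turn fits within joint 6.

```bash
python3 -m inch '[[0,0,0,-0.6,-0.04,0,0],[0,0,0,-1,0,0,0],[0,0,0,-1,0,0,0],[0,0,0,-1,0,0,0],[0,0,0,-1,0,0,0],[0,0,0,-0.86,0,0,0]]'; python3 -m inch '[[0,0,-0.0381,0,0,0,0],[0,0,-0.0381,0,0,0,0],[0,0,-0.0381,0,0,0,0],[0,0,-0.0381,0,0,0,0],[0,0,-0.0381,0,0,0,0],[0,0,-0.0381,0,0,0,0],[0,0,-0.0381,0,0,0,0],[0,0,-0.0381,0,0,0,0]]';  python3 -m inch '[[0,0,-0.0381,0,0,0,0],[0,0,-0.0381,0,0,0,0],[0,0,-0.0381,0,0,0,0],[0,0,-0.0381,0,0,0,0],[0,0,-0.0381,0,0,0,0],[0,0,-0.0381,0,0,0,0],[0,0,-0.0381,0,0,0,0],[0,0,-0.0381,0,0,0,0]]'; python3 -m inch '[[0,0,0,0,0,0,0],[0,0,0,0,0,0,0]]'
cat > bar.py <<'E'
from h import *
def bar(n="wrist"):
    F=grab_frame(n); C=cloud(F);Z=C[...,2]
    w=(np.hypot(C[...,0]-530.5,C[...,1]+57.3)<60)&(Z>120)&(Z<142)
    P=C[w]; 
    if w.sum()<20: print(n,"none",w.sum()); return F
    h=np.median(P[:,2]); Q=np.float32([on_plane(F,u,v,134)[:2] for v,u in np.argwhere(w)])
    hsv=cv2.cvtColor(F["pixels"],cv2.COLOR_RGB2HSV).astype(int); y=w&(hsv[...,0]>12)&(hsv[...,0]<34)&(hsv[...,1]>130)
    v=cv2.fitLine(Q,cv2.DIST_L2,0,.01,.01).ravel()
    print(n,w.sum(),"z",h,cv2.minAreaRect(Q),"line deg",np.degrees(np.arctan2(v[1],v[0])),"yel",np.median(C[y],0) if y.any() else None)
    return F
E
python3 - <<'E'
from bar import *
F=bar(); save(F,"wrist6"); bar("scene"); bar("side")
s=r.sense(); print(s["eef_pos"],s["tcp_rot"],s["qpos"])
E
```

```text
clock: 10.45
eef_pos: [528.9, -59.2, 217.8]
tcp_rot: [-3.14, -0.0, 1.692]
contact_force: [0.6, -0.4, 0.7]
opening: 1.001
grasp_force: 0.0
clock: 11.12
eef_pos: [528.8, -57.8, 217.7]
tcp_rot: [-3.141, -0.002, 2.655]
contact_force: [-0.4, -0.8, 0.1]
opening: 1.0
grasp_force: 0.0
clock: 11.78
eef_pos: [528.8, -57.8, 217.7]
tcp_rot: [3.141, -0.001, -2.67]
contact_force: [0.3, -0.7, -0.4]
opening: 0.993
grasp_force: 0.0
clock: 11.95
eef_pos: [529.0, -57.8, 218.0]
tcp_rot: [3.141, -0.001, -2.68]
contact_force: [-0.9, -0.8, 0.1]
opening: 0.998
grasp_force: 0.0
wrist 1801 z 134.4163059205641 ((529.3399047851562, -57.582969665527344), (75.01292419433594, 14.056207656860352), 25.37450408935547) line deg 25.312849 yel [557.80856663 -44.1640368  134.86428565]
scene 179 z 130.32995378645955 ((540.8353271484375, -65.85609436035156), (81.06230926513672, 32.03804016113281), 25.590185165405273) line deg 21.794819 yel [563.04829541 -47.51103249 130.32995379]
side 237 z 133.32135162058 ((529.5708618164062, -49.36039733886719), (76.97843170166016, 29.26776885986328), 25.569244384765625) line deg 26.962734 yel [558.48771675 -37.64924383 131.18542959]
[529.34406737 -57.82141428 218.28796289] [ 3.14131950e+00 -4.37993110e-04 -2.67941247e+00] [-1.11612757e-01  2.48634162e-01  1.86554140e+00 -9.74311519e-06
  1.02793321e+00 -2.14458417e+00]
```

View pics/wrist6.png

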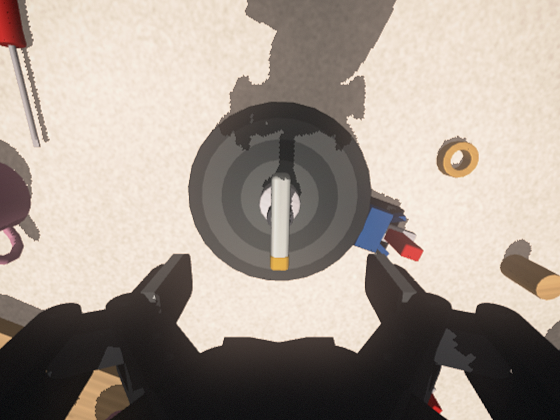

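The bar runs from (280,180) to its yellow end at (280,263), centred between the pads and about 1° off. The key sits in the guide at (395,235). Now I'll lower and grip.

```bash
python3 -m inch '[[0,0,0.0063,-0.03,0,0.6,0],[0,0,0,0,0,0.9,0],[0,0,0,0,0,0.9,0],[0,0,0,0,0,0.6,0],[0,0,0,0,0,0.2,0],[0,0,0,0,0,0,0],[0,0,0,0,0,0,0]]'; python3 -m inch '[[0,0,0,0,0,0,0]]'
```

```text
clock: 12.68
eef_pos: [530.5, -57.5, 139.0]
tcp_rot: [-3.141, 0.0, -2.697]
contact_force: [-0.1, -0.1, 0.5]
opening: 0.999
grasp_force: 0.0
clock: 12.77
eef_pos: [531.0, -57.6, 139.6]
tcp_rot: [-3.141, 0.001, -2.697]
contact_force: [1.0, 0.6, -0.2]
opening: 0.998
grasp_force: 0.0
```

```bash
python3 -m inch '[[0,0,0,0.03,0,0.05,0.5],[0,0,0,0,0,0,1],[0,0,0,0,0,0,1],[0,0,0,0,0,0,1],[0,0,0,0,0,0,1],[0,0,0,0,0,0,1],[0,0,0,0,0,0,1],[0,0,0,0,0,0,1]]' 110; python3 -m inch '[[0,0,0,0,0,0,1],[0,0,0,0,0,0,1],[0,0,0,0,0,0,1]]'; python3 -c "
from rig import r
s=r.sense();print(s['wrist_torque'],s['contact_force'],s['qpos'][5],s['tcp_rot'])"
```

```text
clock: 13.43
eef_pos: [529.4, -57.2, 137.7]
tcp_rot: [3.14, 0.0, -2.697]
contact_force: [-1.9, 4.4, 6.9]
opening: 0.135
grasp_force: 107.9
clock: 13.68
eef_pos: [529.4, -57.2, 137.7]
tcp_rot: [3.14, 0.0, -2.696]
contact_force: [-2.1, 3.6, 6.6]
opening: 0.133
grasp_force: 107.9
[ 0.68350859  0.46486199 -0.01119545] [-2.11252214  3.6308868   6.55505145] -2.12776214500179 [ 3.14048552e+00  6.66770675e-05 -2.69647824e+00]
```

```bash
T="from rig import r; s=r.sense(); print('TQ',s['wrist_torque'][2].round(3),s['tcp_rot'][2].round(4))"
for i in 1 2 3 4 5; do python3 -m inch '[[0,0,0.005,0,0,0.0003,1],[0,0,0,0,0,0,1]]' >/dev/null; python3 -c "$T"; done
```

```text
TQ -0.014 -2.713
TQ 0.047 -2.7285
TQ 0.092 -2.7443
TQ 0.03 -2.76
TQ 0.056 -2.7757
```

```bash
T="from rig import r; s=r.sense(); print('TQ',s['wrist_torque'][2].round(3),s['tcp_rot'][2].round(4),s['contact_force'].round(1))"
for i in 1 2 3 4 5 6; do python3 -m inch '[[0,0,0.005,0,0,0.0003,1],[0,0,0,0,0,0,1]]' >/dev/null; python3 -c "$T"; done
```

```text
TQ 0.053 -2.7914 [-2.2  4.3  7. ]
TQ 0.064 -2.8071 [-3.   4.7  7. ]
TQ 0.014 -2.8228 [-2.7  4.7  5.8]
TQ -0.004 -2.8385 [-2.5  4.5  7.1]
TQ 0.059 -2.8542 [-2.7  4.8  6.6]
TQ 0.032 -2.87 [-2.2  4.1  7.2]
```

```bash
T="from rig import r; s=r.sense(); print('TQ',s['wrist_torque'][2].round(3),s['tcp_rot'][2].round(4),s['contact_force'].round(1))"
for i in 1 2 3 4; do python3 -m inch '[[0,0,0.015,0,0,0.0009,1]]' >/dev/null; python3 -c "$T"; done
python3 - <<'E'
from bar import *
F=bar(); save(F,"wrist7")
E
```

```text
TQ 0.149 -2.9156 [-2.4  5.7  7.5]
TQ 0.183 -2.9653 [-3.   5.9  6.8]
TQ 0.225 -3.0128 [-3.4  6.1  7.5]
TQ 0.117 -3.0598 [-2.7  6.7  6.5]
wrist 4923 z 134.19288517030202 ((528.0214233398438, -57.260414123535156), (73.27144622802734, 38.72433090209961), 25.84537696838379) line deg 4.4237013 yel [560.09123987 -54.94843773 134.54541803]
```

View pics/wrist7.png

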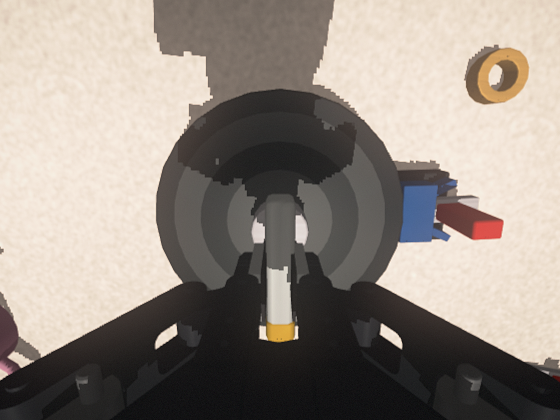

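Turning torque is about 0.17 N m in motion, so the thread is turning and the head is locked. The picture shows the bar (280,265) square in the pads and the key still in the guide (420,215). Now I'll finish the first half turn, with a small allowance for head play.

```bash
for k in 1 2 3; do python3 -m inch '[[0,0,0.0373,0,0,0.0022,1],[0,0,0.0373,0,0,0.0022,1],[0,0,0.0373,0,0,0.0022,1],[0,0,0.0373,0,0,0.0022,1],[0,0,0.0373,0,0,0.0022,1],[0,0,0.0373,0,0,0.0022,1],[0,0,0.0373,0,0,0.0022,1],[0,0,0.0373,0,0,0.0022,1]]'; done; python3 -m inch '[[0,0,0,0,0,0,1],[0,0,0,0,0,0,1],[0,0,0,0,0,0,1]]'; python3 -c "from rig import r; s=r.sense(); print(s['qpos'],s['wrist_torque'])"
```

```text
clock: 16.57
eef_pos: [529.4, -56.4, 137.1]
tcp_rot: [3.14, -0.002, 2.282]
contact_force: [-1.1, 9.4, 6.6]
opening: 0.133
grasp_force: 107.9
clock: 17.23
eef_pos: [530.0, -56.1, 136.7]
tcp_rot: [3.141, -0.003, 1.344]
contact_force: [0.9, 10.9, 4.5]
opening: 0.132
grasp_force: 107.7
clock: 17.9
eef_pos: [530.7, -56.4, 136.3]
tcp_rot: [-3.14, -0.003, 0.407]
contact_force: [3.8, 9.2, 1.3]
opening: 0.13
grasp_force: 107.6
clock: 18.15
eef_pos: [530.6, -56.4, 136.3]
tcp_rot: [-3.14, -0.003, 0.412]
contact_force: [3.3, 9.5, 2.7]
opening: 0.132
grasp_force: 107.6
[-0.1102343   0.35802816  1.93034939  0.00337381  0.85132384  1.04594592] [ 1.81268652 -0.41136299  0.00412808]
```

```bash
for k in 1 2; do python3 -m inch '[[0,0,-0.0369,0,0,-0.0022,1],[0,0,-0.0369,0,0,-0.0022,1],[0,0,-0.0369,0,0,-0.0022,1],[0,0,-0.0369,0,0,-0.0022,1],[0,0,-0.0369,0,0,-0.0022,1],[0,0,-0.0369,0,0,-0.0022,1],[0,0,-0.0369,0,0,-0.0022,1]]'; done; python3 -m inch '[[0,0,0,0,0,0,1],[0,0,0,0,0,0,1],[0,0,0,0,0,0,1]]'; python3 -c "from rig import r; s=r.sense(); print(s['qpos'],s['wrist_torque'])"
```

```text
clock: 18.73
eef_pos: [530.2, -56.1, 136.6]
tcp_rot: [3.141, -0.003, 1.229]
contact_force: [0.6, 11.0, 4.2]
opening: 0.133
grasp_force: 107.9
clock: 19.32
eef_pos: [529.6, -56.2, 136.9]
tcp_rot: [3.14, -0.002, 2.041]
contact_force: [-0.2, 10.6, 7.2]
opening: 0.133
grasp_force: 108.3
clock: 19.57
eef_pos: [529.5, -56.2, 137.0]
tcp_rot: [3.141, -0.002, 2.036]
contact_force: [-1.3, 11.0, 5.8]
opening: 0.132
grasp_force: 108.3
[-0.1101255   0.35651302  1.93067635  0.00341746  0.8548386  -0.57724804] [1.82206625 0.28912678 0.02137276]
```

```bash
for k in 1 2 3; do python3 -m inch '[[0,0,0.0373,0,0,0.0022,1],[0,0,0.0373,0,0,0.0022,1],[0,0,0.0373,0,0,0.0022,1],[0,0,0.0373,0,0,0.0022,1],[0,0,0.0373,0,0,0.0022,1],[0,0,0.0373,0,0,0.0022,1],[0,0,0.0373,0,0,0.0022,1],[0,0,0.0373,0,0,0.0022,1]]' | grep -E 'tcp|cont'; done; python3 -m inch '[[0,0,0.0302,0,0,0.0018,1],[0,0,0.0302,0,0,0.0018,1],[0,0,0.0302,0,0,0.0018,1],[0,0,0.0302,0,0,0.0018,1],[0,0,0,0,0,0,1],[0,0,0,0,0,0,1],[0,0,0,0,0,0,1]]'; python3 -c "from rig import r; s=r.sense(); print(s['qpos'],s['wrist_torque'])"
```

```text
tcp_rot: [-3.142, -0.003, 1.092]
contact_force: [1.3, 11.0, 3.2]
tcp_rot: [-3.14, -0.003, 0.155]
contact_force: [3.1, 7.9, 1.8]
tcp_rot: [-3.139, -0.001, -0.782]
contact_force: [1.3, 3.2, 1.2]
clock: 22.15
eef_pos: [530.3, -57.5, 135.5]
tcp_rot: [-3.14, -0.0, -1.153]
contact_force: [3.1, 4.1, 3.8]
opening: 0.131
grasp_force: 108.1
[-1.11199900e-01  3.59080196e-01  1.93104281e+00  8.79777073e-04
  8.49853781e-01  2.61173928e+00] [ 0.87836012 -0.58868662 -0.01412407]
```

Net turn is 4.74 rad. Next: open, rise straight up, and look.

```bash
python3 -m inch '[[0,0,0,0,0,0,0.6],[0,0,0,0,0,0,0.3],[0,0,0,0,0,0,0],[0,0,0,0,0,0,0],[0,0,0,0,0,0,0],[0,0,0,0,0,0,0],[0,0,0,0,0,-0.3,0],[0,0,0,0,0,-0.8,0]]'; python3 -m inch '[[0,0,0,0,0,-1,0],[0,0,0,0,0,-1,0],[0,0,0,0,0,-1,0],[0,0,0,0,0,-1,0],[0,0,0,0,0,-1,0],[0,0,0,0,0,-1,0],[0,0,0,0,0,0,0],[0,0,0,0,0,0,0]]'
python3 - <<'E'
from bar import *
F=bar(); save(F,"wrist8"); C=cloud(F); Z=C[...,2]
hsv=cv2.cvtColor(F["pixels"],cv2.COLOR_RGB2HSV).astype(int)
m=((hsv[...,0]<8)|(hsv[...,0]>172))&(hsv[...,1]>130)&(abs(C[...,0]-514)<40)&(abs(C[...,1]-78)<40)&(Z>74)
if m.sum()>5: print("key handle top",m.sum(),cv2.minAreaRect(np.float32([on_plane(F,u,v,78)[:2] for v,u in np.argwhere(m)])),np.median(Z[m]))
E
```

```text
clock: 22.82
eef_pos: [527.8, -57.7, 161.0]
tcp_rot: [3.138, 0.002, -1.155]
contact_force: [0.2, -0.2, -0.7]
opening: 0.996
grasp_force: 0.0
clock: 23.48
eef_pos: [530.2, -57.9, 314.5]
tcp_rot: [-3.139, -0.002, -1.155]
contact_force: [0.5, 0.7, -0.9]
opening: 1.001
grasp_force: 0.0
wrist 882 z 132.15823790601556 ((529.9627685546875, -58.069053649902344), (14.227851867675781, 74.01210021972656), 23.816553115844727) line deg -66.04652 yel [517.58565522 -29.0835286  132.41283653]
key handle top 116 ((514.534912109375, 80.16697692871094), (12.559728622436523, 18.861631393432617), 8.135343551635742) 78.43483012633905
```

View pics/wrist8.png

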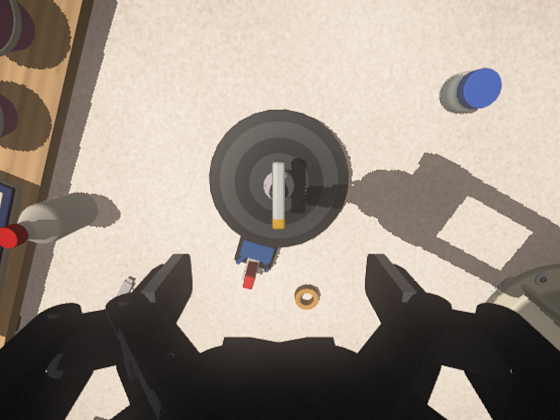

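The key handle (250,275) is in the guide, and the bar with its yellow end (278,225) is three quarters of a turn on and 2.2 mm lower. There is plenty of time, so I'll nudge the key from behind with closed fingers to confirm it is still hard against the stop.

```bash
for k in 1 2; do python3 -m inch '[[0,0,-0.0394,0,0,0,1],[0,0,-0.0394,0,0,0,1],[0,0,-0.0394,0,0,0,1],[0,0,-0.0394,0,0,0,1],[0,0,-0.0394,0,0,0,1],[0,0,-0.0394,0,0,0,1],[0,0,-0.0394,0,0,0,1],[0,0,-0.0394,0,0,0,1]]' >/dev/null; done; python3 -m inch '[[0,0,-0.0394,0,0,0,1],[0,0,-0.0394,0,0,0,1],[0,0,-0.0394,0,0,0,1],[0,0,-0.0394,0,0,0,1],[0,0,-0.0394,0,0,0,1],[0,0,-0.0394,0,0,0,1],[0,0,-0.0394,0,0,0,1],[0,0,0,0,0,0,1]]'; python3 -m inch '[[0,0,0,0.9,0,0,1],[0,0,0,1,0,0,1],[0,0,0,1,0,0,1],[0,0,0,1,0,0,1],[0,0,0,1,0,0,1],[0,0,0,1,0,0,1],[0,0,0,1,0,0,1],[0,0,0,0.5,0,0,1]]'; python3 -m inch '[[0,0,0,0,0,1,1],[0,0,0,0,0,1,1],[0,0,0,0,0,1,1],[0,0,0,0,0,1,1],[0,0,0,0,0,1,1],[0,0,0,0,0,1,1],[0,0,0,0,0,0.6,1],[0,0,0,0,0,0,1]]'; python3 -m inch '[[0,0,0,0,0,0,1]]'
```

```text
clock: 25.53
eef_pos: [528.8, -57.7, 311.1]
tcp_rot: [-3.139, -0.001, 1.697]
contact_force: [-0.2, 1.3, -0.9]
opening: -0.0
grasp_force: 0.0
clock: 26.2
eef_pos: [506.4, 127.9, 311.7]
tcp_rot: [-3.14, -0.0, 1.688]
contact_force: [0.1, 0.0, -0.2]
opening: -0.006
grasp_force: 0.0
clock: 26.87
eef_pos: [504.7, 124.9, 143.9]
tcp_rot: [-3.135, 0.001, 1.689]
contact_force: [-0.7, -0.6, 0.9]
opening: -0.006
grasp_force: 0.0
clock: 26.95
eef_pos: [506.6, 125.4, 146.8]
tcp_rot: [-3.139, 0.0, 1.689]
contact_force: [0.1, 0.6, 0.5]
opening: 0.004
grasp_force: 0.0
```

```bash
python3 -m inch '[[0,0,0,0,0.06,1,1],[0,0,0,0,0,1,1],[0,0,0,0,0,0.8,1],[0,0,0,0,0,0.4,1],[0,0,0,0,0,0,1],[0,0,0,0,0,0,1]]'; python3 -m inch '[[0,0,0,-0.3,0,0,1],[0,0,0,-0.3,0,0,1],[0,0,0,-0.12,0,0,1],[0,0,0,0,0,0,1],[0,0,0,0,0,0,1]]'
python3 -c "
from rig import r
for i in range(1): s=r.sense(); print(s['eef_pos'],s['contact_force'])"
for k in 1 2 3; do python3 -m inch '[[0,0,0,-0.05,0,0,1],[0,0,0,0,0,0,1]]' | grep -E 'eef|cont'; done
```

```text
clock: 27.45
eef_pos: [509.3, 126.1, 68.3]
tcp_rot: [3.141, -0.0, 1.691]
contact_force: [0.4, 1.1, 0.3]
opening: -0.002
grasp_force: 0.0
clock: 27.87
eef_pos: [511.3, 107.7, 68.1]
tcp_rot: [3.141, -0.0, 1.69]
contact_force: [-0.3, -0.2, -0.4]
opening: 0.002
grasp_force: 0.0
[511.28000648 107.74823064  68.07287248] [-0.34635125 -0.19784805 -0.4400872 ]
eef_pos: [511.1, 106.9, 67.7]
contact_force: [0.4, -0.0, 0.5]
eef_pos: [511.2, 105.7, 67.5]
contact_force: [-0.1, -0.2, 0.2]
eef_pos: [511.3, 104.4, 67.5]
contact_force: [-0.6, 0.8, 0.3]
```

```bash
for k in 1 2 3 4 5; do python3 -m inch '[[0,0,0,-0.04,0,0,1],[0,0,0,0,0,0,1]]' | grep -E 'eef|cont'; done
```

```text
eef_pos: [511.5, 103.4, 67.5]
contact_force: [0.3, 0.6, -0.5]
eef_pos: [511.7, 102.4, 67.6]
contact_force: [0.4, 0.2, -0.1]
eef_pos: [511.8, 101.4, 67.5]
contact_force: [0.7, 0.3, 0.7]
eef_pos: [512.3, 100.9, 67.8]
contact_force: [0.6, 4.6, 0.3]
eef_pos: [512.7, 100.6, 68.0]
contact_force: [-0.3, 10.8, 2.4]
```

Force rises straight away to 11 N with no sliding, so the key is hard home. I'll back off, rise clear and hand in.

```bash
python3 -m inch '[[0,0,0,0.4,0,0,1],[0,0,0,0.4,0,0,1],[0,0,0,0.2,0,-0.3,1],[0,0,0,0,0,-0.8,1],[0,0,0,0,0,-1,1],[0,0,0,0,0,-1,1],[0,0,0,0,0,-1,1],[0,0,0,0,0,-1,1]]'; python3 -m inch '[[0,0,0,0,0,0,1],[0,0,0,0,0,0,1]]'
python3 - <<'E'
from bar import *
bar(); bar("side"); print(r.sense()["clock"]); print(r.sign_off())
E
```

```text
clock: 29.87
eef_pos: [508.5, 124.6, 196.7]
tcp_rot: [-3.141, 0.0, 1.692]
contact_force: [0.1, 0.2, 0.1]
opening: -0.002
grasp_force: 0.0
clock: 30.03
eef_pos: [509.7, 124.8, 196.8]
tcp_rot: [3.138, -0.0, 1.692]
contact_force: [-0.0, -0.7, -0.9]
opening: -0.005
grasp_force: 0.0
wrist none 0
side none 0
30.1333
the job is handed in; nothing more can be done
None
```

Job handed in at 30.1 s: the key is hard against its stop (rechecked with an 11 N push) and the tap, turned ½ in, ¼ back, ½ in, is about ¾ turn further in; I did not separately re-measure the bystanders.

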